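# Fit a nested pair of lids on a storage tin and lift off the outer one

### The arm

A 6-joint arm with a two-finger parallel gripper is mounted at the origin on a cart in front of the work surface, level with it; the furniture and walls round the work are solid. World frame = base frame: x ahead of the robot, y to its left, z up, the work surface at z = 0. Lengths are in m, angles in rad, forces in N, time in s.
With the tool pointing down it reaches from about 0.35 to 0.775 m from the base axis. Payload 5.5 kg.
Tool frame: the origin (TCP) lies on the centre line of the jaws, within the pads' length; the fingertips stand 11 mm ahead of it and the grasp point (between the pads) lies 8 mm behind it (env.nose_length is the distance from the TCP to the fingertips, in m); x points along the fingers, z is the direction in which the jaws open and shut, and the axes are right-handed (so a half turn about x gives the same grasp; the last joint's range is limited). The gripper opens to 85 mm and grips with 20 to 120 N. Pads are 22 mm wide; open, the fingers measure 114 mm over their backs; the gripper's body (76 mm by 85 mm) begins 54 mm behind the grasp point. The pads swing forward as they close: fully open they stand 13 mm farther back than shut.
Start: joints at [1.118, 0.313, 0.046, 1.304, 0, 1.431], TCP at [0.177, 0.547, 0.242] pointing down, gripper open.
Joint ranges: [-2.76, 2.76], [-0.86, 1.69], [-1.03, 1.26], [-2.2, 2.34], [-1.47, 1.5], [-3.14, 3.14]. Speed limits (rad/s): [2.57, 2.57, 3.14, 3.14, 3.14, 3.14].

### API

Orientations are given as a unit quaternion [w, x, y, z].
In Python, from workcell import env gives the robot as it stands. The module is installed in compiled form; this text tells all that it offers.
- The arm moves only by the tool step_arm, never from a script. Its argument "moves" is a list that holds one entry, the list of rows, each a list of 7 numbers: the turn, a rotation vector about the tool's x, y, z in rad, then the shift along the tool's x, y, z in m, then the opening, from 0 (shut) to 1 (fully open). In form: [[[rx, ry, rz, tx, ty, tz, grip], ...]]. A call has 1 to 12 rows; each row is the pose to reach, as a shift and turn from the pose measured when the call began, along the tool's axes at that moment; what a row does not reach only later rows make up. A row lasts 1/10 s, in which the tool goes at most 50 mm and 8.59 degrees, less where a joint would pass 70% of its speed; a pose out of reach is approached as far as the arm can. A call with a gripper value outside its range is refused whole. The fingers move at their own pace and stop on an object; "force" is the grip in N (left out, the last holds). Time passes only in rows, so rows that repeat a pose let the fingers close. It gives the time, the measured TCP pose, the force and the opening at its end, in the units of the state.
- env.get_state(): the state, without advancing time (a new reading comes with each control period).
- env.read_camera(name): name is "scene" or "side" or "wrist"; returns (picture, depth): 480x640x3 uint8, red, green, blue; 480x640 float32, m along the optical axis (not along the pixel's ray), 0 where there is no reading.
- env.get_calibration(name): a dict with "mtx" (3x3 intrinsics, pixels), "distortion" ([k1, k2, p1, p2, k3] as OpenCV has them; the pictures are not rectified), "camera_from_world" (4x4, takes a point from world to camera coordinates); the wrist camera has in their place "T_tool_cam" (4x4, takes a point from camera to tool coordinates, whose origin is the TCP and whose axes are the tool frame's). Camera axes: x right, y down, z forward; pixel columns grow to the right and rows downward; lengths in m; the calibration is good to about 2 mm. A picture is of the moment at which its call begins: read the wrist's pose just before it. get_calibration takes no time and is no camera call.
- env.hand_in(): hands the job in, once; it reports no verdict.
Trained networks look in the newest picture that a camera, given by its name, has taken for a name from the list of things; names that differ only in an ending like _2 or _b are one class to them, and where a whole thing is asked for, a point or a joint stands for the part that bears it (a point fixed in the world has none). Each returns a list of dicts, best first, with "confidence" (0 to 1); they miss things now and then, are a little off and sometimes report something else, mostly with a low value. They report only what shows in the picture. A call takes as long as a camera call. They do not tell look-alikes from the thing itself.
- env.boxes_of(camera, thing): "uv" ([column, row] in pixels, amid what is visible of it).
- env.silhouettes(camera, thing): "mask" (480x640 bool, what is visible of it) and "uv" ([column, row] in pixels, amid what is visible of it).
The state is a dict: "clock": time; "joint_pos": joint angles; "qvel": joint speeds; "tau": joint torques, N m; "tcp_pos": TCP position; "orientation": TCP orientation; "wrist_force": force on the tool from outside, world axes, zero at the start; "ft_torque": the same for the moment, N m; "finger_gap": finger opening in m.
Only numpy, scipy, OpenCV 4.12 (cv2) and the standard library are available. Lean on these libraries where they do the work, as an engineer would, in place of code of your own. Each camera call takes 0.05 s, during which the arm holds its last target.

### The job

The two lids of the open storage tin stand beside it, one nested on the other; I want the inner lid put in and then a look at how it sits. Lift the nested pair together by the inner lid's tall knob and lower it onto the tin, letting go only when the inner lid is fully home in the mouth; then take the outer lid alone by its collar and draw it straight up, leaving the inner lid seated and undisturbed. Finish while still holding the outer lid in the air, level and clear above the knob, and leave the tin and the other things standing where they are.

Things in the scene. Friction and masses are not known exactly. Their poses are not given: they have to be found in the camera images.
- storage_tin: open round white tin, loose, about 1.2 kg, standing upright on the worktop: 90 mm high, 100 mm across outside, round mouth 90 mm across (wall 5 mm). Origin at the centre of its underside, z up.
- tin_mouth (a point): centre of the tin's mouth at rim height, 90 mm above the tin's origin.
- inner_lid: round steel lid, about 0.2 kg, standing on its plug on the worktop. Plug 83 mm across, 14 mm high, foot chamfered to 75 mm; flange 98 mm across at 14 to 20 mm; upright round knob 22 mm across from 20 to 79 mm above the origin. Origin: centre of the plug's underside, z up. Fully home the flange lies on the tin's rim, origin 76 mm above the tin's origin.
- knob_top (a point): centre of the top of the inner lid's knob, 79 mm above the inner lid's origin.
- outer_lid: round wooden lid, about 0.15 kg, lying loose on the inner lid's flange, knob through its hole. 108 mm across: skirt 4 mm deep, disc above it (top at 9 mm), upright tubular collar 40 mm across outside, 30 mm inside, from 9 to 39 mm above the origin. Origin: centre of the skirt's lower edge, z up; nested, it is 16 mm above the inner lid's origin.
- collar_top (a point): centre of the collar's top edge, 39 mm above the outer lid's origin. Nested, the knob stands 24 mm out of it. Gripping the knob carries both lids, gripping the collar only the outer one; that is clear once its skirt is above the knob's top.
- mug: bystander: striped mug with a handle, 84 mm across, 89 mm high. Origin under its centre. Leave alone.
- flat_tin: bystander: low round food tin, 86 mm across, 40 mm high. Origin under its centre. Leave alone.
- timer: bystander: round wind-up kitchen timer, 65 mm across, 52 mm high. Origin under its centre. Leave alone.
Things that resemble listed ones, but are neither listed nor needed, are in the scene too. What is shaped like the inner_lid but orange is not meant.

How it is judged:
By the outcome, as a careful person would: the job done as asked, in the order asked, and still so for the second after the job is handed in, while the arm keeps its last pose, push and grip.
It also fails if it takes over 48 s, if anything falls off the work surface, if the arm or the gripper's body presses on something with over 40 N, if the wrist force passes 120 N, or if a joint passes its speed limit or range.

## Working session

There is one attempt and no reset: what is moved stays moved. The work goes in short steps, Python scripts to look and compute and a tool call to move; the robot and the scene stay as the last step left them, time stands still between calls to the robot, and variables do not carry over. Pictures are saved under pics/ and viewed, and the job is handed in when it is done.

Besides the shell and the picture viewer there is one more tool, called after ">>>" by a JSON object that holds its "api" and its "payload", one argument or row to a line. step_arm: Moves the arm, as the interface text tells. Its arguments: {"type":"object","properties":{"moves":{"type":"array","items":{"type":"array","items":{"type":"array","items":{"type":"number"}}}},"force":{"type":"number"}},"required":["moves"]}

```bash
mkdir -p pics; python3 - <<'E'
from workcell import env
import cv2,json
print(env.get_state())
for n in ("scene","side","wrist"):
    im,d=env.read_camera(n); cv2.imwrite(f"pics/{n}0.png",im[:,:,::-1])
    c=env.get_calibration(n); print(n,c)
    for t in ("storage_tin","inner_lid","outer_lid","mug","flat_tin","timer","knob_top","collar_top"):
        try: print(t,[( [round(float(a)) for a in r["uv"]],round(r["confidence"],2)) for r in env.boxes_of(n,t)])
        except Exception as e: print(t,e)
E
```

```text
{'clock': 0.0, 'joint_pos': array([ 1.11835720e+00,  3.14025818e-01,  4.49523179e-02,  1.30361223e+00,
       -3.68944602e-05,  1.43117268e+00]), 'qvel': array([ 0.00218501,  0.00072965,  0.00121227, -0.00258435,  0.00111409,
        0.00163586]), 'tau': array([ 1.11399511e-04, -4.80629933e+01,  2.98533243e+01,  1.95029809e-02,
       -2.93596649e-04,  2.71285522e-06]), 'tcp_pos': array([0.17675677, 0.54662173, 0.24138351]), 'orientation': array([ 0.57119828, -0.41633655,  0.57236523,  0.41568551]), 'wrist_force': array([ 0.2394284 ,  0.16150646, -0.62232602]), 'ft_torque': array([-0.00444612, -0.02873131, -0.01011409]), 'finger_gap': 0.08518835020636817}
scene {'mtx': array([[588.20696952,   0.        , 323.22334034],
       [  0.        , 588.20696952, 237.01104491],
       [  0.        ,   0.        ,   1.        ]]), 'distortion': array([-0.03396667,  0.        ,  0.        ,  0.        ,  0.        ]), 'camera_from_world': array([[ 5.49708807e-01, -8.35356282e-01, -3.30997478e-04,
        -3.07520804e-01],
       [-5.01521330e-01, -3.29710745e-01, -7.99854474e-01,
         3.616
[... 1402 characters left out ...]
       , 323.53275309],
       [  0.        , 389.43842431, 242.67833461],
       [  0.        ,   0.        ,   1.        ]]), 'distortion': array([-0.07396663,  0.        ,  0.        ,  0.        ,  0.        ]), 'T_tool_cam': array([[-2.21493061e-04, -2.68240688e-01,  9.63351900e-01,
        -1.31831564e-01],
       [ 3.45010280e-04, -9.63351887e-01, -2.68240605e-01,
         6.78225059e-02],
       [ 9.99999916e-01,  2.72952876e-04,  3.05921554e-04,
        -1.72699561e-04],
       [ 0.00000000e+00,  0.00000000e+00,  0.00000000e+00,
         1.00000000e+00]])}
storage_tin []
inner_lid [([96, 467], 0.82)]
outer_lid []
mug []
flat_tin []
timer []
knob_top [([95, 466], 0.88)]
collar_top []
```

View pics/scene0.png

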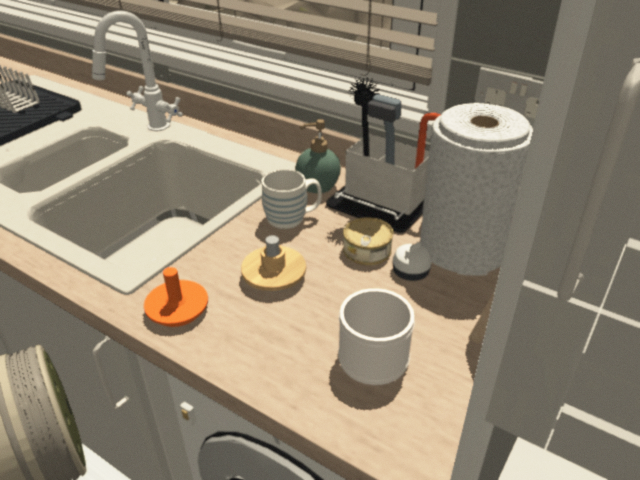

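View pics/side0.png

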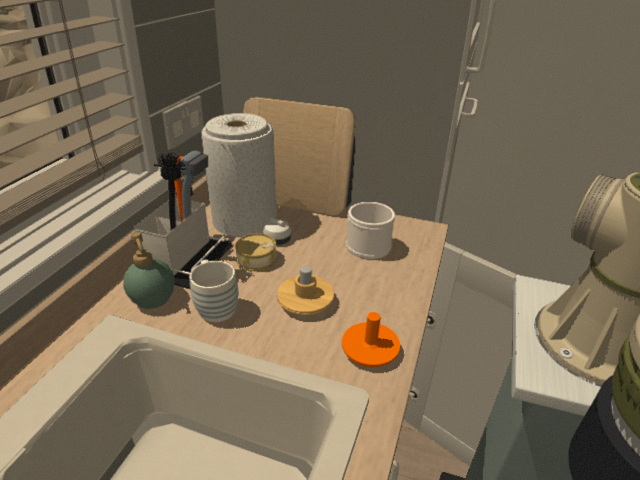

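View pics/wrist0.png

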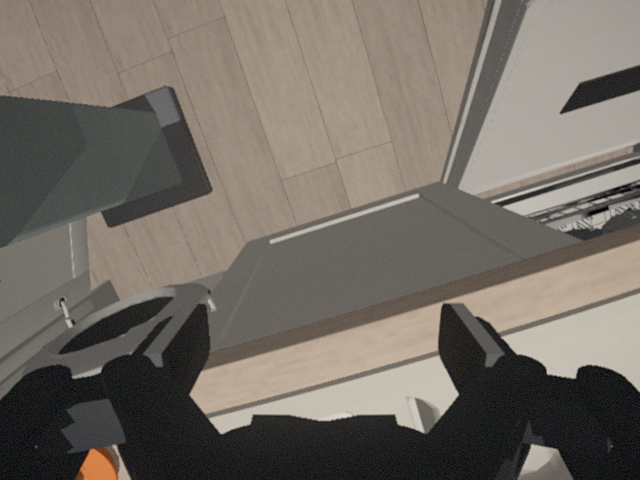

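The nested pair is the yellow disc with the grey knob, at scene (273,260) and side (305,290). The tin is at scene (375,335) and side (371,230). The orange look-alike is at scene (175,300). Next I measure positions from depth in both views.

```bash
cat > h.py <<'E'
from workcell import env
import numpy as np,cv2
from scipy.spatial.transform import Rotation as R
from scipy.optimize import least_squares
def Tw():
    s=env.get_state();T=np.eye(4);q=s["orientation"]
    T[:3,:3]=R.from_quat([q[1],q[2],q[3],q[0]]).as_matrix();T[:3,3]=s["tcp_pos"];return T
def cam(name):
    c=env.get_calibration(name)
    W=np.linalg.inv(c["camera_from_world"]) if name!="wrist" else Tw()@c["T_tool_cam"]
    return c["mtx"],c["distortion"],W
def cloud(name):
    K,D,W=cam(name); im,d=env.read_camera(name)
    v,u=np.mgrid[0:480,0:640]
    n=cv2.undistortPoints(np.stack([u,v],-1).reshape(-1,1,2).astype(np.float64),K,D).reshape(480,640,2)
    P=np.concatenate([n*d[...,None],d[...,None]],-1)@W[:3,:3].T+W[:3,3]
    P[d<=0]=np.nan
    return im,d,P
def tri(obs):
    # obs list of (camtuple,uv)
    A=[];b=[]
    for (K,D,W),uv in obs:
        n=cv2.undistortPoints(np.array([[uv]],float),K,D)[0,0]
        r=W[:3,:3]@np.array([n[0],n[1],1]);r/=np.linalg.norm(r)
        M=np.eye(3)-np.outer(r,r);A.append(M);b.append(M@W[:3,3])
    return np.linalg.lstsq(np.vstack(A),np.hstack(b),rcond=None)[0]
def fitc(xy):
    f=lambda p:np.hypot(xy[:,0]-p[0],xy[:,1]-p[1])-p[2]
    m=xy.mean(0); r=least_squares(f,[m[0],m[1],.04],loss="soft_l1",f_scale=.001)
    return r.x
E
python3 - <<'E'
from h import *
for n,boxes in (("scene",{"tin":(330,285,420,385),"pair":(236,232,312,300)}),("side",{"tin":(340,198,400,262),"pair":(272,262,340,320)})):
    im,d,P=cloud(n)
    for k,(a,b,c,e) in boxes.items():
        Q=P[b:e,a:c].reshape(-1,3); Q=Q[np.isfinite(Q[:,0])]; C=im[b:e,a:c]
        print(n,k,"z pct",np.percentile(Q[:,2],[1,50,99,99.8]).round(4))
        h,ed=np.histogram(Q[:,2],bins=np.arange(-.01,.12,.004)); print(list(zip(ed.round(3),h)))
        if k=="tin":
            m=(Q[:,2]>.083)&(Q[:,2]<.1); print("rim",fitc(Q[m][:,:2]).round(4),m.sum())
            m=(Q[:,2]>.02)&(Q[:,2]<.08);
        else:
            for lo,hi in((.018,.032),(.048,.062),(.073,.09)):
                m=(Q[:,2]>lo)&(Q[:,2]<hi); q=Q[m]; print(lo,hi,m.sum(),q.mean(0).round(4),q.min(0).round(4),q.max(0).round(4),fitc(q[:,:2]).round(4))
c1,c2=cam("scene"),cam("side")
print("knob",tri([(c1,(272,240)),(c2,(306,269))]))
E
```

```text
scene tin z pct [-0.0019  0.033   0.0911  0.0918]
[(np.float64(-0.01), np.int64(0)), (np.float64(-0.006), np.int64(80)), (np.float64(-0.002), np.int64(2585)), (np.float64(0.002), np.int64(270)), (np.float64(0.006), np.int64(215)), (np.float64(0.01), np.int64(236)), (np.float64(0.014), np.int64(224)), (np.float64(0.018), np.int64(210)), (np.float64(0.022), np.int64(234)), (np.float64(0.026), np.int64(233)), (np.float64(0.03), np.int64(245)), (np.float64(0.034), np.int64(238)), (np.float64(0.038), np.int64(257)), (np.float64(0.042), np.int64(255)), (np.float64(0.046), np.int64(268)), (np.float64(0.05), np.int64(261)), (np.float64(0.054), np.int64(283)), (np.float64(0.058), np.int64(265)), (np.float64(0.062), np.int64(280)), (np.float64(0.066), np.int64(289)), (np.float64(0.07), np.int64(284)), (np.float64(0.074), np.int64(278)), (np.float64(0.078), np.int64(326)), (np.float64(0.082), np.int64(306)), (np.float64(0.086), np.int64(501)), (np.float64(0.09), np.int64(327)), (np.float64(0.094), np.int64(0)), (np.float64(0.098), np.int64(0)), (np.float64(0.102), np.int64(0)), (np.float64(0.10
[... 3646 characters left out ...]
np.float64(0.078), np.int64(32)), (np.float64(0.082), np.int64(0)), (np.float64(0.086), np.int64(0)), (np.float64(0.09), np.int64(0)), (np.float64(0.094), np.int64(0)), (np.float64(0.098), np.int64(0)), (np.float64(0.102), np.int64(0)), (np.float64(0.106), np.int64(0)), (np.float64(0.11), np.int64(0)), (np.float64(0.114), np.int64(0))]
0.018 0.032 1356 [0.5308 0.097  0.0238] [0.4815 0.0297 0.0181] [0.589  0.1403 0.0319] [0.5359 0.0834 0.0423]
0.048 0.062 197 [0.5328 0.0916 0.0534] [0.5155 0.0673 0.0481] [0.5545 0.1056 0.062 ] [0.5351 0.0842 0.0164]
0.073 0.09 82 [0.5346 0.0865 0.0773] [0.5237 0.0744 0.0732] [0.5453 0.0949 0.0801] [0.5347 0.0859 0.0078]
knob [0.53572942 0.0825547  0.07601361]
```

```bash
python3 - <<'E'
import cv2
a=cv2.imread("pics/scene0.png")[225:305,230:320];b=cv2.imread("pics/side0.png")[255:325,265:345]
cv2.imwrite("pics/crop.png",cv2.hconcat([cv2.resize(a,(400,355),interpolation=0),cv2.resize(b,(400,355),interpolation=0)]))
E
```

```text
(no output)
```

View pics/crop.png

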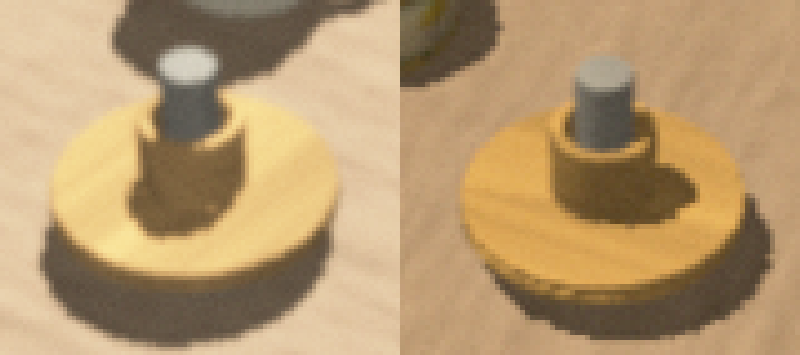

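The crop shows the grey knob standing in the collar, with both lids nested and level. The knob is at about (0.535, 0.083) with its top at z≈0.078. The tin mouth is at about (0.470, -0.143) with its rim at z≈0.090. I now check the surroundings and work out the first move.

```bash
cat >> h.py <<'E'
def plan(p,Rt=None):
    T=Tw(); Rt=T[:3,:3] if Rt is None else Rt
    print("rot",R.from_matrix(T[:3,:3].T@Rt).as_rotvec().round(4),"shift",(T[:3,:3].T@(np.array(p)-T[:3,3])).round(4))
def down(yaw): # tool x down, tool z (jaw) at angle yaw in world xy
    x=np.array([0,0,-1.]);z=np.array([np.cos(yaw),np.sin(yaw),0]);return np.stack([x,np.cross(z,x),z],1)
E
python3 - <<'E'
from h import *
T=Tw();print(T.round(3)); print("jaw yaw",np.arctan2(T[1,2],T[0,2]))
# obstacles map
S=[]
for n in("scene","side"):
    im,d,P=cloud(n);Q=P[::2,::2].reshape(-1,3);S.append(Q[np.isfinite(Q[:,0])])
Q=np.vstack(S)
H=[]
for x in np.arange(.2,.85,.05):
    print(round(x,2),[ (lambda q: int(q[:,2].max()*1000) if len(q) else None)(Q[(abs(Q[:,0]-x)<.025)&(abs(Q[:,1]-y)<.025)]) for y in np.arange(-.4,.31,.05)])
for yaw in (-np.pi/2+.15,np.pi/2+.15,0,0.6,-.6): 
    print(yaw); plan([.535,.083,.2],down(yaw))
E
```

```text
[[ 0.    -0.951  0.308  0.177]
 [ 0.     0.308  0.951  0.547]
 [-1.    -0.     0.     0.242]
 [ 0.     0.     0.     1.   ]]
jaw yaw 1.2579963754600412
0.2 [None, -908, -904, -42, -45, None, None, None, None, None, None, None, None, None, None]
0.25 [None, -905, -44, -41, -901, -903, None, None, None, None, None, None, None, None, None]
0.3 [516, 523, 2, 2, 3, 2, 1, 2, 2, 2, 1, 2, 3, 3, 2]
0.35 [498, 555, 548, 3, 2, 3, 2, 3, 2, 2, 21, 23, 22, 10, 11]
0.4 [163, -15, 498, 4, 3, 91, 92, 2, 2, 3, 22, 80, 34, 11, 12]
0.45 [None, 32, 495, 2, 91, 91, 91, 3, 3, 3, 3, 22, 21, 12, 9]
0.5 [165, -30, 491, 3, 91, 91, 91, 3, 3, 55, 77, 27, 2, 12, 10]
0.55 [164, -94, 488, 162, 3, 2, 0, 3, 3, 78, 79, 27, 2, 10, 10]
0.6 [165, -170, 485, 171, 4, 3, 2, 3, 1, 26, 25, 1, 2, 10, 10]
0.65 [165, -223, 482, 167, 2, 40, 53, 39, 40, 39, 71, 89, 88, 10, 9]
0.7 [164, -303, 480, 166, 243, 246, 244, 40, 40, 41, 80, 89, 87, 10, 9]
0.75 [-447, -379, 477, 226, 247, 247, 246, 231, 235, 235, 46, 72, 70, 9, 8]
0.8 [-447, -434, 475, None, 248, 246, 247, 233, 239, 255, 256, 146, 145, 62, 11]
-1.4207963267948966
rot [ 2.6788e+00  0.0000e+00 -1.0000e-04] shift [ 0.0423 -0.4835 -0.3314]
1.7207963267948965
rot [-4.628e-01  1.000e-04  0.000e+00] shift [ 0.0423 -0.4835 -0.3314]
0
rot [ 1.258e+00  1.000e-04 -0.000e+00] shift [ 0.0423 -0.4835 -0.3314]
0.6
rot [ 6.58e-01  1.00e-04 -0.00e+00] shift [ 0.0423 -0.4835 -0.3314]
-0.6
rot [ 1.858e+00  1.000e-04 -1.000e-04] shift [ 0.0423 -0.4835 -0.3314]
```

Keeping the jaws along world y puts the camera on the base side, away from the wall at y≈-0.29. First move: TCP to above the knob at z≈0.20.

>>> {"api": "step_arm", "payload": {
  "moves": [
    [[-0.313,0,0,0.042,-0.4835,-0.3314,1],[-0.313,0,0,0.042,-0.4835,-0.3314,1],[-0.313,0,0,0.042,-0.4835,-0.3314,1],[-0.313,0,0,0.042,-0.4835,-0.3314,1],[-0.313,0,0,0.042,-0.4835,-0.3314,1],[-0.313,0,0,0.042,-0.4835,-0.3314,1],[-0.313,0,0,0.042,-0.4835,-0.3314,1],[-0.313,0,0,0.042,-0.4835,-0.3314,1],[-0.313,0,0,0.042,-0.4835,-0.3314,1],[-0.313,0,0,0.042,-0.4835,-0.3314,1],[-0.313,0,0,0.042,-0.4835,-0.3314,1],[-0.313,0,0,0.042,-0.4835,-0.3314,1]]
  ]
}}

```text
clock: 2.75
tcp_pos: [0.5363, 0.0807, 0.2003]
orientation: [0.5, -0.5, 0.5, 0.5]
wrist_force: [0.5, 1.0, -0.1]
finger_gap: 0.0851
```

```bash
python3 - <<'E'
from h import *
im,d,P=cloud("wrist");cv2.imwrite("pics/w1.png",im[:,:,::-1])
print(Tw().round(4))
for t in("knob_top","collar_top"): print(t,[(r["uv"],r["confidence"]) for r in env.boxes_of("wrist",t)])
Q=P.reshape(-1,3);Q=Q[np.isfinite(Q[:,0])]
Q=Q[(abs(Q[:,0]-.535)<.06)&(abs(Q[:,1]-.083)<.065)]
for lo,hi in((.02,.03),(.05,.058),(.073,.09)):
    m=(Q[:,2]>lo)&(Q[:,2]<hi); q=Q[m]; print(lo,hi,m.sum(),np.median(q[:,2]),((q.min(0)+q.max(0))/2).round(4),(q.max(0)-q.min(0)).round(4))
    if m.sum()>5:
        (c,r)=cv2.minEnclosingCircle((q[:,:2]*1000).astype(np.float32)); print(c,r)
E
```

```text
[[ 0.0038 -1.      0.0054  0.5405]
 [-0.0034  0.0054  1.      0.076 ]
 [-1.     -0.0038 -0.0033  0.1995]
 [ 0.      0.      0.      1.    ]]
knob_top [([328.7, 229.6], 0.8)]
collar_top [([324.5, 211.0], 0.6)]
0.02 0.03 11167 0.025183129700253604 [0.537  0.0836 0.025 ] [0.1064 0.1077 0.0099]
(536.9385986328125, 83.62694549560547) 54.05786895751953
0.05 0.058 971 0.05488092660219135 [0.5367 0.0835 0.0539] [0.0391 0.0391 0.0077]
(536.9443969726562, 83.4343032836914) 19.93927764892578
0.073 0.09 798 0.0791132707367739 [0.5368 0.0826 0.0771] [0.0216 0.021  0.0081]
(536.9487915039062, 82.91621398925781) 11.024303436279297
```

View pics/w1.png

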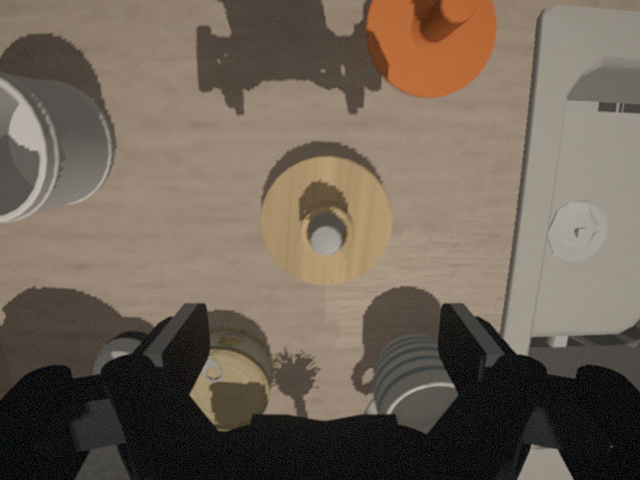

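The wrist view shows the pair centred at pixel (327,220) and the knob top at (326,240). The arm was still settling when I took it, so I repeat the measurement.

```bash
cat >> h.py <<'E'
def meas(P,c,bands,r=.065):
    Q=P.reshape(-1,3);Q=Q[np.isfinite(Q[:,0])]
    Q=Q[(abs(Q[:,0]-c[0])<r)&(abs(Q[:,1]-c[1])<r)]
    for lo,hi in bands:
        q=Q[(Q[:,2]>lo)&(Q[:,2]<hi)]
        if len(q)>5:
            c2,rr=cv2.minEnclosingCircle((q[:,:2]*1000).astype(np.float32)); print(lo,hi,len(q),"medz",round(float(np.median(q[:,2])),4),"mid",((q.min(0)+q.max(0))/2).round(4),"circ",np.round(c2,1),round(rr,1))
E
python3 - <<'E'
from h import *
for i in range(3):
    T=Tw();im,d,P=cloud("wrist");print(T[:3,3].round(4),Tw()[:3,3].round(4), env.get_state()["joint_pos"].round(4),env.get_state()["qvel"].round(3))
    meas(P,(.536,.083),((.02,.03),(.05,.058),(.073,.09)))
E
```

```text
[0.5363 0.0807 0.1997] [0.5351 0.0821 0.1999] [ 3.7000e-03  2.6530e-01 -1.2410e-01  1.1826e+00  4.0000e-04  6.0000e-03] [ 0.04  -0.023 -0.018  0.008  0.002  0.002]
0.02 0.03 11199 medz 0.0252 mid [0.5373 0.0836 0.0251] circ [536.9  83.9] 54.1
0.05 0.058 981 medz 0.055 mid [0.5369 0.0835 0.054 ] circ [537.2  83.8] 20.1
0.073 0.09 796 medz 0.0791 mid [0.5367 0.0829 0.0771] circ [536.9  82.9] 10.9
[0.5351 0.0821 0.1999] [0.5345 0.0831 0.2001] [ 5.5000e-03  2.6430e-01 -1.2480e-01  1.1827e+00  5.0000e-04  5.9000e-03] [ 0.027 -0.015 -0.012  0.001 -0.002 -0.001]
0.02 0.03 11193 medz 0.0252 mid [0.537  0.0833 0.025 ] circ [537.1  83.7] 54.1
0.05 0.058 980 medz 0.055 mid [0.5366 0.0835 0.054 ] circ [537.   83.4] 20.0
0.073 0.09 802 medz 0.0791 mid [0.5368 0.0826 0.0771] circ [536.9  82.9] 10.9
[0.5345 0.0831 0.2001] [0.5343 0.0837 0.2003] [ 6.7000e-03  2.6370e-01 -1.2520e-01  1.1827e+00  4.0000e-04  5.8000e-03] [ 0.017 -0.011 -0.006 -0.001 -0.001 -0.003]
0.02 0.03 11152 medz 0.0252 mid [0.537  0.0835 0.0251] circ [537.   83.5] 54.1
0.05 0.058 962 medz 0.055 mid [0.5368 0.0837 0.0539] circ [536.8  83.6] 19.9
0.073 0.09 800 medz 0.0791 mid [0.5367 0.0829 0.0771] circ [536.9  82.9] 11.0
```

```bash
python3 - <<'E'
from h import *
print(env.nose_length); print(Tw().round(4)); plan([.5368,.083,.072],down(np.pi/2))
im,d,P=cloud("wrist")
Q=P[300:480,150:500].reshape(-1,3);q=Q[np.isfinite(Q[:,0])&(Q[:,2]>.12)&(Q[:,2]<.4)]
print(len(q), q[:,2].min() if len(q) else 0, np.histogram(q[:,2],bins=10))
E
```

```text
0.011
[[-8.000e-04 -1.000e+00 -8.000e-04  5.343e-01]
 [ 4.000e-04 -8.000e-04  1.000e+00  8.370e-02]
 [-1.000e+00  8.000e-04  4.000e-04  2.003e-01]
 [ 0.000e+00  0.000e+00  0.000e+00  1.000e+00]]
rot [ 0.0008  0.0004 -0.0008] shift [ 0.1283 -0.0026 -0.0007]
32544 0.20186074055326697 (array([ 931, 1705, 2049, 1799, 1185,  490,  780, 7527, 9965, 6113]), array([0.20186074, 0.21062524, 0.21938973, 0.22815423, 0.23691873,
       0.24568323, 0.25444772, 0.26321222, 0.27197672, 0.28074121,
       0.28950571]))
```

The open fingertips are seen at z≈0.202, about 1.6 mm behind the TCP. That means the 11 mm nose length applies to the shut gripper, so a TCP height of 0.068 keeps the tips above the collar.

>>> {"api": "step_arm", "payload": {
  "moves": [
    [[0,0,0,0.045,-0.0026,-0.0007,1],[0,0,0,0.085,-0.0026,-0.0007,1],[0,0,0,0.115,-0.0026,-0.0007,1],[0,0,0,0.127,-0.0026,-0.0007,1],[0,0,0,0.132,-0.0026,-0.0007,1],[0,0,0,0.132,-0.0026,-0.0007,1],[0,0,0,0.132,-0.0026,-0.0007,1],[0,0,0,0.132,-0.0026,-0.0007,1],[0,0,0,0.132,-0.0026,-0.0007,1]]
  ],
  "force": 40
}}

```text
clock: 4.0
tcp_pos: [0.5376, 0.0834, 0.0696]
orientation: [-0.5, 0.501, -0.499, -0.5]
wrist_force: [-0.8, -0.2, -0.6]
finger_gap: 0.0854
```

```bash
python3 - <<'E'
from h import *
s=env.get_state();print(s["clock"],s["wrist_force"],Tw().round(4))
im,d=env.read_camera("side");cv2.imwrite("pics/s2.png",cv2.resize(im[210:330,240:400,::-1],(800,600)))
plan([.5368,.083,.068],down(np.pi/2))
E
```

```text
4.0 [-0.80431924 -0.18199794 -0.60286135] [[ 1.700e-03 -1.000e+00 -1.600e-03  5.376e-01]
 [ 3.000e-04 -1.600e-03  1.000e+00  8.340e-02]
 [-1.000e+00 -1.700e-03  3.000e-04  6.960e-02]
 [ 0.000e+00  0.000e+00  0.000e+00  1.000e+00]]
rot [0.0015 0.0003 0.0013] shift [ 0.0014  0.0006 -0.0004]
```

View pics/s2.png

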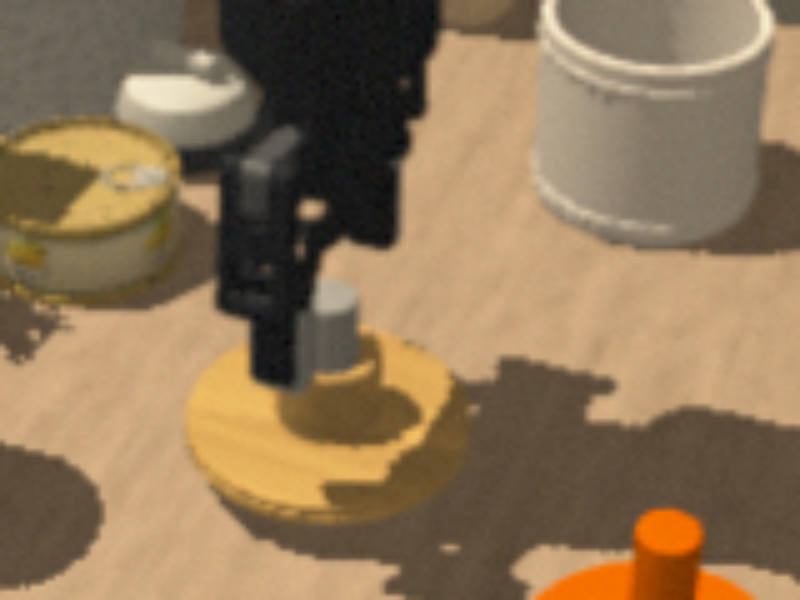

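The fingers straddle the knob, seen at crop (335,320), above the collar rim. I close on it.

>>> {"api": "step_arm", "payload": {
  "moves": [
    [[0,0,0,0.001,0.0006,-0.0004,0.4],[0,0,0,0.001,0.0006,-0.0004,0.3],[0,0,0,0.001,0.0006,-0.0004,0.2],[0,0,0,0.001,0.0006,-0.0004,0.1],[0,0,0,0.001,0.0006,-0.0004,0],[0,0,0,0.001,0.0006,-0.0004,0],[0,0,0,0.001,0.0006,-0.0004,0],[0,0,0,0.001,0.0006,-0.0004,0]]
  ],
  "force": 60
}}

```text
clock: 4.85
tcp_pos: [0.5369, 0.083, 0.0685]
orientation: [-0.5, 0.501, -0.499, -0.5]
wrist_force: [-0.2, 0.8, 3.1]
finger_gap: 0.0199
```

```bash
python3 - <<'E'
from h import *
s=env.get_state();print(s["clock"],s["wrist_force"],s["ft_torque"],s["finger_gap"],Tw().round(4))
im,d=env.read_camera("side");cv2.imwrite("pics/s3.png",cv2.resize(im[210:330,240:400,::-1],(800,600)))
E
```

```text
4.85 [-0.18963636  0.79858299  3.14234723] [ 0.16343085  0.11081399 -0.0070223 ] 0.019909304742780153 [[ 1.600e-03 -1.000e+00 -1.600e-03  5.369e-01]
 [ 6.000e-04 -1.600e-03  1.000e+00  8.300e-02]
 [-1.000e+00 -1.600e-03  6.000e-04  6.850e-02]
 [ 0.000e+00  0.000e+00  0.000e+00  1.000e+00]]
```

View pics/s3.png

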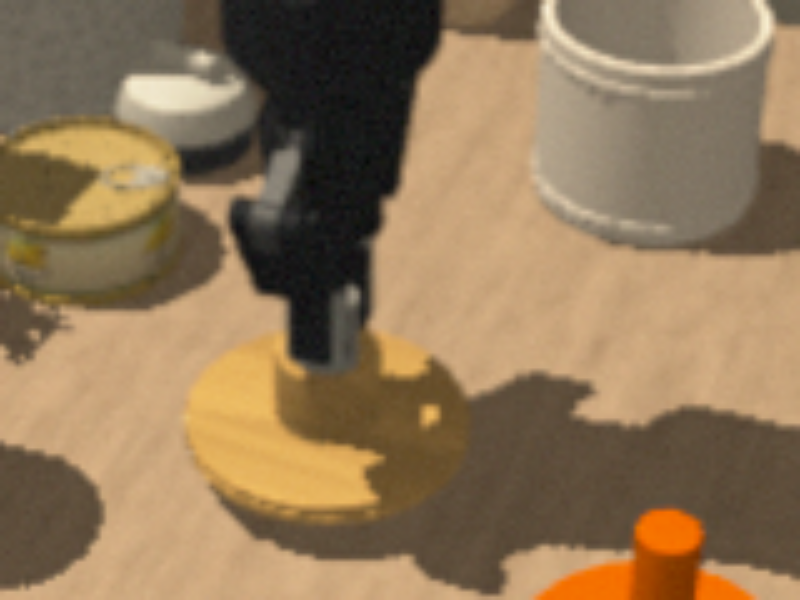

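>>> {"api": "step_arm", "payload": {
  "moves": [
    [[0,0,0,-0.02,0,0,0],[0,0,0,-0.05,0,0,0],[0,0,0,-0.09,0,0,0],[0,0,0,-0.125,0,0,0],[0,0,0,-0.132,0,0,0],[0,0,0,-0.132,0,0,0],[0,0,0,-0.132,0.033,-0.05,0],[0,0,0,-0.132,0.067,-0.1,0],[0,0,0,-0.132,0.067,-0.103,0],[0,0,0,-0.132,0.067,-0.103,0],[0,0,0,-0.132,0.067,-0.103,0],[0,0,0,-0.132,0.067,-0.103,0]]
  ]
}}

```text
clock: 6.1
tcp_pos: [0.4697, -0.0196, 0.1991]
orientation: [0.5, -0.5, 0.499, 0.501]
wrist_force: [0.8, -0.0, -4.0]
finger_gap: 0.0197
```

```bash
python3 - <<'E'
from h import *
for i in range(2):
    s=env.get_state();print(s["clock"],s["wrist_force"],s["finger_gap"]);print(Tw().round(4))
    im,d,P=cloud("wrist")
cv2.imwrite("pics/w4.png",im[:,:,::-1])
meas(P,(.47,-.143),((.08,.098),(.085,.095)),.06)
Q=P.reshape(-1,3);m=np.isfinite(Q[:,0])&(abs(Q[:,0]-.47)<.06)&(abs(Q[:,1]+.143)<.06)&(Q[:,2]>.086)&(Q[:,2]<.096)
print(fitc(Q[m][:,:2]),np.median(Q[m][:,2]))
im,d=env.read_camera("side");cv2.imwrite("pics/s4.png",im[:,:,::-1])
E
```

```text
6.1 [ 0.84320534 -0.00809448 -4.02611497] 0.019676173564258756
[[-2.000e-04 -1.000e+00 -2.000e-03  4.697e-01]
 [ 1.300e-03 -2.000e-03  1.000e+00 -1.960e-02]
 [-1.000e+00  2.000e-04  1.300e-03  1.991e-01]
 [ 0.000e+00  0.000e+00  0.000e+00  1.000e+00]]
6.15 [-0.40229382 -0.61020589 -3.67029098] 0.019867581503182106
[[ 2.000e-04 -1.000e+00 -2.600e-03  4.699e-01]
 [ 1.100e-03 -2.600e-03  1.000e+00 -1.940e-02]
 [-1.000e+00 -2.000e-04  1.100e-03  1.994e-01]
 [ 0.000e+00  0.000e+00  0.000e+00  1.000e+00]]
0.08 0.098 5294 medz 0.0893 mid [ 0.4715 -0.1434  0.0862] circ [ 471.6 -143.6] 51.0
0.085 0.095 4026 medz 0.0898 mid [ 0.4718 -0.1436  0.0887] circ [ 471.9 -144. ] 50.6
[ 0.47130872 -0.14286443  0.04699452] 0.08985102429599154
```

View pics/w4.png

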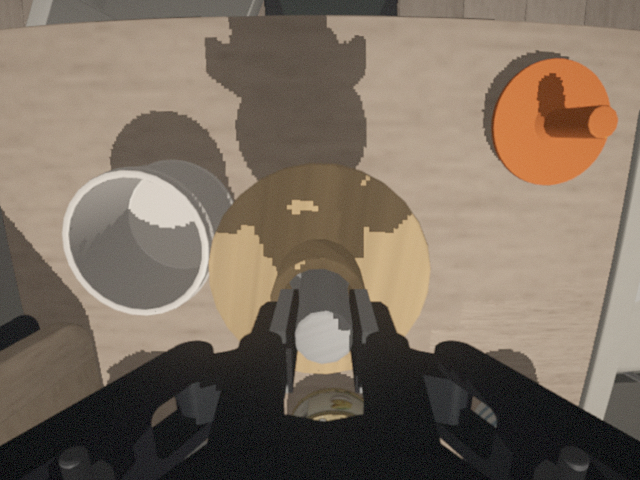

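View pics/s4.png

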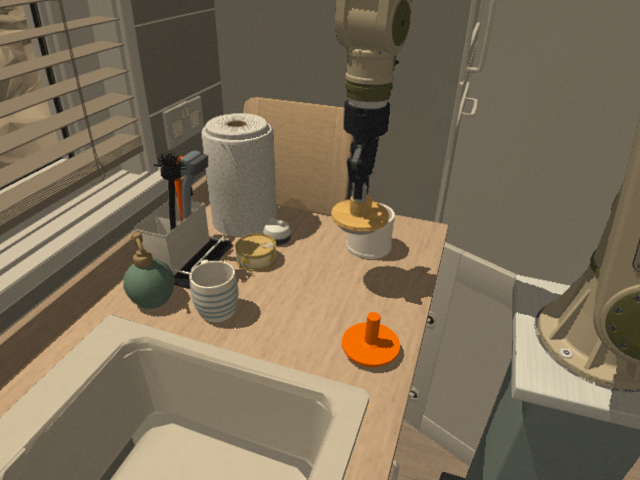

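The pair hangs from the knob, with the knob top at wrist (323,335). The tin mouth is at wrist (138,240). I check the knob's offset and the lids' tilt in the hand, then fit the rim again.

```bash
python3 - <<'E'
from h import *
im,d,P=cloud("wrist");T=Tw();t=T[:3,3];print(T.round(4))
Q=P[300:365,285:365].reshape(-1,3);Q=Q[np.isfinite(Q[:,0])]
q=Q[(Q[:,2]>t[2]+.006)&(Q[:,2]<t[2]+.015)]
lab=im[300:365,285:365].reshape(-1,3)
print("knobtop z-tcp",np.median(q[:,2])-t[2],"mid-tcp",((q.min(0)+q.max(0))/2-t).round(4),(q.max(0)-q.min(0)).round(4))
# disc plane
A=P[165:330,205:435].reshape(-1,3);A=A[np.isfinite(A[:,0])];dz=A[:,2]-t[2]
h,e=np.histogram(dz,bins=np.arange(-.08,.0,.002));k=e[h.argmax()]+.001;print("disc dz",k)
A=A[abs(dz-k)<.008];c=np.linalg.lstsq(np.c_[A[:,:2]-A[:,:2].mean(0),np.ones(len(A))],A[:,2],rcond=None)[0];print("slope",c)
A=A[A[:,1]>t[1]-.06]
print("disc circ",cv2.minEnclosingCircle((A[:,:2]*1000).astype(np.float32)))
for lo,hi in((.088,.094),(.086,.096)):
    Q=P.reshape(-1,3);m=np.isfinite(Q[:,0])&(abs(Q[:,0]-.47)<.06)&(abs(Q[:,1]+.143)<.06)&(Q[:,2]>lo)&(Q[:,2]<hi)
    print(fitc(Q[m][:,:2]).round(4))
plan([.4713,-.1433,.2],down(np.pi/2))
E
```

```text
[[ 1.100e-03 -1.000e+00 -3.000e-03  4.702e-01]
 [ 7.000e-04 -3.000e-03  1.000e+00 -1.940e-02]
 [-1.000e+00 -1.100e-03  7.000e-04  2.000e-01]
 [ 0.000e+00  0.000e+00  0.000e+00  1.000e+00]]
knobtop z-tcp 0.010386588575203332 mid-tcp [-0.0005  0.0002  0.0105] [0.0227 0.0276 0.009 ]
disc dz -0.04299999999999997
slope [0.00252484 0.00135724 0.15652524]
disc circ ((467.83636474609375, -21.773162841796875), 53.80996322631836)
[ 0.4715 -0.1432  0.0471]
[ 0.4713 -0.1429  0.047 ]
rot [0.003  0.0007 0.0011] shift [-1.000e-04 -8.000e-04 -1.239e-01]
```

The lid is level, the knob is within 0.5 mm of the TCP axis, and the knob top is 10.4 mm above the TCP. Seated, the TCP should therefore read z≈0.1445. I move above the mouth at (0.4715, -0.1432).

>>> {"api": "step_arm", "payload": {
  "moves": [
    [[0.003,0,0,0,-0.0012,-0.04,0],[0.003,0,0,0,-0.0012,-0.08,0],[0.003,0,0,0,-0.0012,-0.115,0],[0.003,0,0,0,-0.0012,-0.1238,0],[0.003,0,0,0,-0.0012,-0.1238,0],[0.003,0,0,0.015,-0.0012,-0.1238,0],[0.003,0,0,0.03,-0.0012,-0.1238,0],[0.003,0,0,0.035,-0.0012,-0.1238,0],[0.003,0,0,0.035,-0.0012,-0.1238,0],[0.003,0,0,0.035,-0.0012,-0.1238,0],[0.003,0,0,0.035,-0.0012,-0.1238,0]]
  ]
}}

```text
clock: 7.4
tcp_pos: [0.4723, -0.143, 0.1657]
orientation: [-0.5, 0.501, -0.499, -0.5]
wrist_force: [1.0, -0.1, -3.7]
finger_gap: 0.0199
```

```bash
python3 - <<'E'
from h import *
s=env.get_state();print(s["clock"],s["wrist_force"],s["finger_gap"]);print(Tw().round(4))
plan([.4716,-.1432,.165],down(np.pi/2))
im,d=env.read_camera("side");im2,d=env.read_camera("scene")
cv2.imwrite("pics/s5.png",cv2.hconcat([cv2.resize(im[160:280,310:430,::-1],(400,400)),cv2.resize(im2[240:400,300:460,::-1],(400,400))]))
E
```

```text
7.4 [ 0.99455875 -0.1011044  -3.68249025] 0.019893040724302848
[[ 2.300e-03 -1.000e+00 -7.000e-04  4.723e-01]
 [ 2.000e-04 -7.000e-04  1.000e+00 -1.430e-01]
 [-1.000e+00 -2.300e-03  2.000e-04  1.657e-01]
 [ 0.000e+00  0.000e+00  0.000e+00  1.000e+00]]
rot [0.0007 0.0002 0.0023] shift [ 0.0007  0.0007 -0.0002]
```

View pics/s5.png

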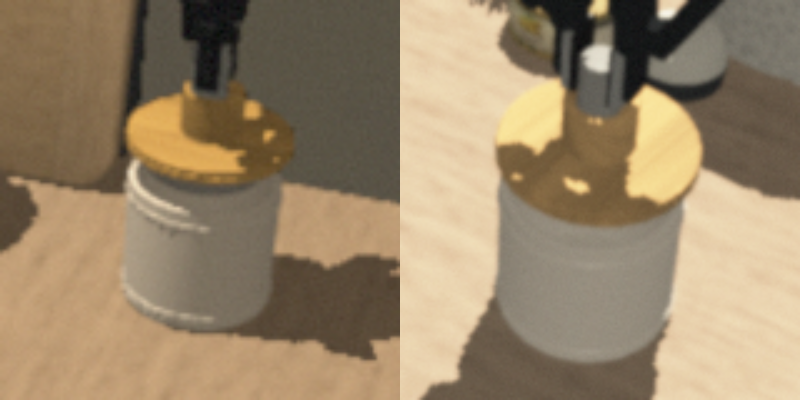

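Both views show the lid centred over the tin. I lower it slowly to TCP z≈0.146.

>>> {"api": "step_arm", "payload": {
  "moves": [
    [[0,0,0.002,0.004,0.0007,-0.0002,0],[0,0,0.002,0.008,0.0007,-0.0002,0],[0,0,0.002,0.012,0.0007,-0.0002,0],[0,0,0.002,0.016,0.0007,-0.0002,0],[0,0,0.002,0.019,0.0007,-0.0002,0],[0,0,0.002,0.02,0.0007,-0.0002,0],[0,0,0.002,0.02,0.0007,-0.0002,0],[0,0,0.002,0.02,0.0007,-0.0002,0]]
  ]
}}

```text
clock: 8.3
tcp_pos: [0.4717, -0.1435, 0.1457]
orientation: [-0.5, 0.5, -0.5, -0.5]
wrist_force: [0.1, 0.1, -4.0]
finger_gap: 0.0199
```

There is no contact yet and the plug is inside the mouth. I press gently to the seat.

>>> {"api": "step_arm", "payload": {
  "moves": [
    [[0,0,0,0.0005,0,0,0],[0,0,0,0.001,0,0,0],[0,0,0,0.0015,0,0,0],[0,0,0,0.0018,0,0,0],[0,0,0,0.0018,0,0,0],[0,0,0,0.0018,0,0,0]]
  ]
}}

```text
clock: 8.9
tcp_pos: [0.4718, -0.1435, 0.1445]
orientation: [-0.5, 0.5, -0.5, -0.5]
wrist_force: [-2.3, 1.2, 5.3]
finger_gap: 0.0196
```

It touched at TCP z=0.1445, exactly as predicted, with about 9 N of downward push. I check the fit by camera before releasing.

```bash
python3 - <<'E'
from h import *
s=env.get_state();print(s["clock"],s["wrist_force"],s["ft_torque"]);print(Tw().round(4))
im,d,P1=cloud("side");im2,d,P2=cloud("scene")
for P in(P1,P2):
    A=P.reshape(-1,3);A=A[np.isfinite(A[:,0])&(np.hypot(A[:,0]-.4717,A[:,1]+.1435)<.05)&(np.hypot(A[:,0]-.4717,A[:,1]+.1435)>.024)&(A[:,2]>.085)&(A[:,2]<.12)]
    A=A[abs(A[:,2]-np.median(A[:,2]))<.006]
    print("disc top z & slopes",np.median(A[:,2]),np.linalg.lstsq(np.c_[A[:,:2]-[.4717,-.1435],np.ones(len(A))],A[:,2],rcond=None)[0].round(4))
cv2.imwrite("pics/s6.png",cv2.hconcat([cv2.resize(im[160:280,310:430,::-1],(400,400)),cv2.resize(im2[240:400,300:460,::-1],(400,400))]))
E
```

```text
8.9 [-2.27669356  1.17860153  5.31957681] [0.2331598  0.47639854 0.0005222 ]
[[ 1.000e-03 -1.000e+00 -3.000e-04  4.718e-01]
 [-2.000e-04 -3.000e-04  1.000e+00 -1.435e-01]
 [-1.000e+00 -1.000e-03 -2.000e-04  1.445e-01]
 [ 0.000e+00  0.000e+00  0.000e+00  1.000e+00]]
disc top z & slopes 0.10014314197179514 [-0.0029 -0.0065  0.1001]
disc top z & slopes 0.10125839746436 [0.     0.0009 0.1013]
```

View pics/s6.png

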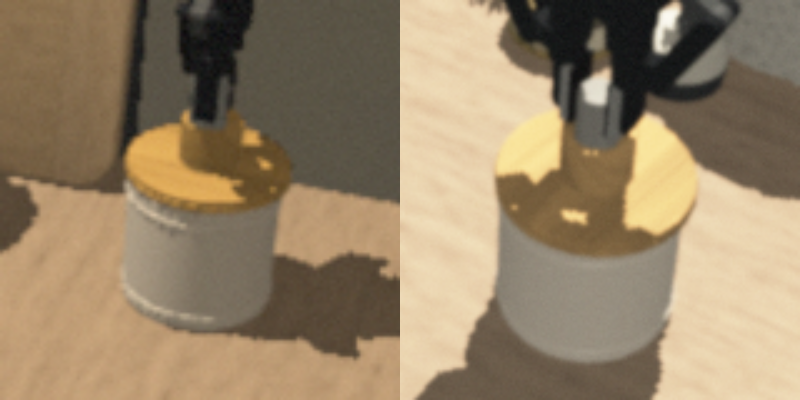

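The disc top is at z≈0.1007 against 0.101 expected, and level, so the inner lid is home. I release and rise to look.

>>> {"api": "step_arm", "payload": {
  "moves": [
    [[0,0,0,0,0,0,0.3],[0,0,0,0,0,0,0.5],[0,0,0,0,0,0,1],[0,0,0,0,0,0,1],[0,0,0,0,0,0,1],[0,0,0,0,0,0,1],[0,0,0,-0.03,0,0,1],[0,0,0,-0.07,0,0,1],[0,0,0,-0.11,0,0,1],[0,0,0,-0.115,0,0,1],[0,0,0,-0.115,0,0,1],[0,0,0,-0.115,0,0,1]]
  ]
}}

```text
clock: 10.2
tcp_pos: [0.4712, -0.1433, 0.2584]
orientation: [0.5, -0.5, 0.5, 0.5]
wrist_force: [-0.6, -0.3, -0.4]
finger_gap: 0.0858
```

```bash
python3 - <<'E'
from h import *
for i in range(2):
    im,d,P=cloud("wrist");s=env.get_state();print(s["clock"],s["wrist_force"],s["finger_gap"]);print(Tw().round(4))
    meas(P,(.4717,-.1435),((.0965,.106),(.125,.134),(.148,.16)),.06)
cv2.imwrite("pics/w7.png",im[:,:,::-1])
plan([.4717,-.1435,.115],down(np.pi/2))
E
```

```text
10.25 [ 0.05564248 -0.14362329  0.49273502] 0.08564609908443989
[[-1.300e-03 -1.000e+00 -3.000e-04  4.709e-01]
 [ 1.000e-03 -3.000e-04  1.000e+00 -1.431e-01]
 [-1.000e+00  1.300e-03  1.000e-03  2.579e-01]
 [ 0.000e+00  0.000e+00  0.000e+00  1.000e+00]]
0.0965 0.106 12471 medz 0.1012 mid [ 0.4709 -0.1462  0.1013] circ [ 470.7 -146.5] 54.1
0.125 0.134 1016 medz 0.131 mid [ 0.4704 -0.1465  0.1295] circ [ 470.3 -146.2] 19.9
0.148 0.16 919 medz 0.1551 mid [ 0.4718 -0.1437  0.1528] circ [ 471.9 -143.6] 10.9
10.3 [ 0.40247931  0.27527449 -0.55585176] 0.08577864820888012
[[-1.700e-03 -1.000e+00 -2.000e-04  4.708e-01]
 [ 1.100e-03 -2.000e-04  1.000e+00 -1.431e-01]
 [-1.000e+00  1.700e-03  1.100e-03  2.578e-01]
 [ 0.000e+00  0.000e+00  0.000e+00  1.000e+00]]
0.0965 0.106 12503 medz 0.1012 mid [ 0.4707 -0.1461  0.1012] circ [ 470.4 -146.2] 54.1
0.125 0.134 1042 medz 0.1309 mid [ 0.4702 -0.1463  0.1295] circ [ 470.4 -146.2] 19.9
0.148 0.16 924 medz 0.155 mid [ 0.4718 -0.1439  0.1526] circ [ 471.7 -143.4] 11.0
rot [ 0.0002  0.0011 -0.0017] shift [ 0.1428 -0.0011 -0.0006]
```

View pics/w7.png

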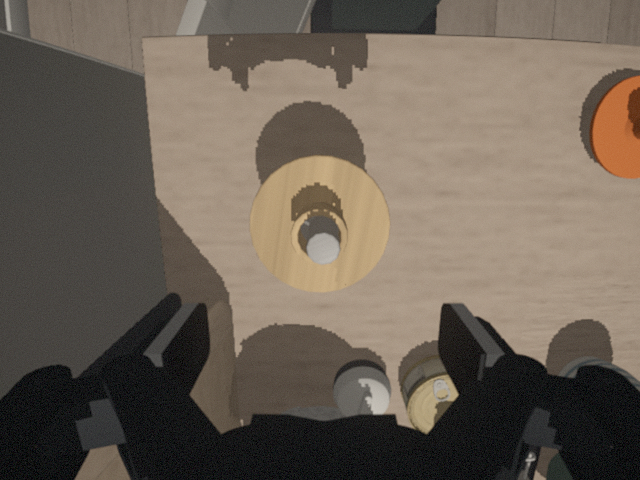

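After release, the knob is at (0.4718, -0.1437) with its top at 0.155, so the inner lid is still seated. The collar, at wrist (320,236), lies at (0.4703, -0.1463), about 3 mm off the knob axis. I grip slightly toward the knob axis so the collar ends up centred with clearance.

>>> {"api": "step_arm", "payload": {
  "moves": [
    [[0,0,-0.0015,0.03,-0.0004,-0.0021,1],[0,0,-0.0015,0.07,-0.0004,-0.0021,1],[0,0,-0.0015,0.105,-0.0004,-0.0021,1],[0,0,-0.0015,0.13,-0.0004,-0.0021,1],[0,0,-0.0015,0.139,-0.0004,-0.0021,1],[0,0,-0.0015,0.141,-0.0004,-0.0021,1],[0,0,-0.0015,0.141,-0.0004,-0.0021,1],[0,0,-0.0015,0.141,-0.0004,-0.0021,1],[0,0,-0.0015,0.141,-0.0004,-0.0021,1],[0,0,-0.0015,0.141,-0.0004,-0.0021,1]]
  ]
}}

```text
clock: 11.3
tcp_pos: [0.4717, -0.1453, 0.1178]
orientation: [0.5, -0.5, 0.499, 0.5]
wrist_force: [0.2, -0.4, -0.6]
finger_gap: 0.0852
```

```bash
python3 - <<'E'
from h import *
s=env.get_state();print(s["clock"],s["wrist_force"],s["finger_gap"]);print(Tw().round(4))
im,d=env.read_camera("side");im2,d=env.read_camera("scene")
cv2.imwrite("pics/s8.png",cv2.hconcat([cv2.resize(im[160:280,310:430,::-1],(400,400)),cv2.resize(im2[240:400,300:460,::-1],(400,400))]))
plan([.471,-.145,.115],down(np.pi/2))
E
```

```text
11.3 [ 0.20610184 -0.44229439 -0.62051071] 0.0852284248243405
[[ 1.600e-03 -1.000e+00 -2.000e-04  4.717e-01]
 [ 3.000e-04 -2.000e-04  1.000e+00 -1.453e-01]
 [-1.000e+00 -1.600e-03  3.000e-04  1.178e-01]
 [ 0.000e+00  0.000e+00  0.000e+00  1.000e+00]]
rot [0.0002 0.0006 0.0009] shift [0.0024 0.0003 0.0002]
```

View pics/s8.png

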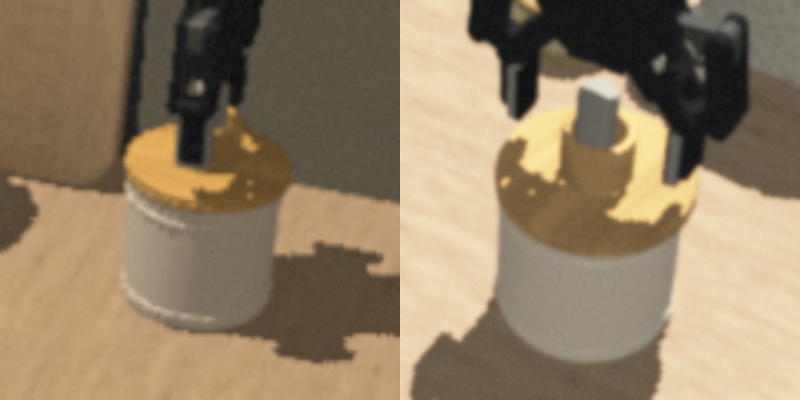

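The fingers straddle the collar, seen in the right panel at (598,140), above the disc. I close slowly with a moderate grip.

>>> {"api": "step_arm", "payload": {
  "moves": [
    [[0,0,0,0.0015,0.0003,0.0002,0.8],[0,0,0,0.0015,0.0003,0.0002,0.65],[0,0,0,0.0015,0.0003,0.0002,0.58],[0,0,0,0.0015,0.0003,0.0002,0.53],[0,0,0,0.0015,0.0003,0.0002,0.49],[0,0,0,0.0015,0.0003,0.0002,0.46],[0,0,0,0.0015,0.0003,0.0002,0.43],[0,0,0,0.0015,0.0003,0.0002,0],[0,0,0,0.0015,0.0003,0.0002,0],[0,0,0,0.0015,0.0003,0.0002,0]]
  ],
  "force": 40
}}

```text
clock: 12.4
tcp_pos: [0.4711, -0.1451, 0.1162]
orientation: [0.5, -0.5, 0.5, 0.5]
wrist_force: [-2.5, -0.5, 5.4]
finger_gap: 0.039
```

```bash
python3 - <<'E'
from h import *
im,d,P=cloud("wrist");s=env.get_state();print(s["clock"],s["wrist_force"],s["finger_gap"]);print(Tw().round(4))
cv2.imwrite("pics/w9.png",im[:,:,::-1])
meas(P[150:420,285:365],(.4717,-.1445),((.0965,.106),(.125,.134),(.148,.16)),.06)
meas(P,(.4717,-.1445),((.0965,.103),),.06)
E
```

```text
12.45 [-0.79933335  0.0738199   5.4308482 ] 0.039052981082410246
[[ 1.200e-03 -1.000e+00 -2.000e-04  4.711e-01]
 [ 3.000e-04 -2.000e-04  1.000e+00 -1.451e-01]
 [-1.000e+00 -1.200e-03  3.000e-04  1.162e-01]
 [ 0.000e+00  0.000e+00  0.000e+00  1.000e+00]]
0.0965 0.106 8081 medz 0.1012 mid [ 0.4701 -0.1448  0.1013] circ [ 470.5 -145.1] 53.8
0.125 0.134 2662 medz 0.1306 mid [ 0.4683 -0.145   0.1295] circ [ 469.6 -146.4] 19.9
0.148 0.16 4516 medz 0.155 mid [ 0.4718 -0.1442  0.1526] circ [ 471.8 -143.8] 11.4
0.0965 0.103 27057 medz 0.1012 mid [ 0.4701 -0.1452  0.0998] circ [ 470.8 -145.3] 54.2
```

View pics/w9.png

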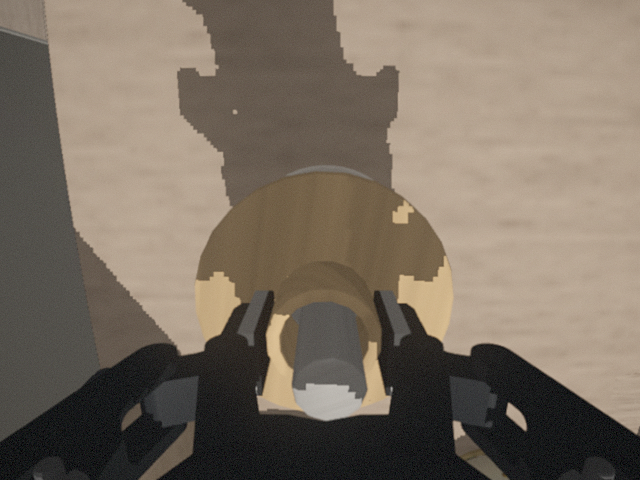

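The collar is gripped with a gap of 39 mm, about 2 mm off the knob axis against 4 mm of clearance. I start the lift slowly and check that the knob stays.

>>> {"api": "step_arm", "payload": {
  "moves": [
    [[0,0,0,-0.002,0,0,0],[0,0,0,-0.005,-0.001,0.001,0],[0,0,0,-0.008,-0.001,0.001,0],[0,0,0,-0.012,-0.001,0.001,0],[0,0,0,-0.015,-0.001,0.001,0],[0,0,0,-0.015,-0.001,0.001,0]]
  ]
}}

```text
clock: 13.05
tcp_pos: [0.4725, -0.1443, 0.1318]
orientation: [-0.5, 0.501, -0.499, -0.5]
wrist_force: [0.7, 0.5, -1.1]
finger_gap: 0.0389
```

```bash
python3 - <<'E'
from h import *
im,d,P=cloud("wrist");s=env.get_state();print(s["clock"],s["wrist_force"],s["finger_gap"]);print(Tw().round(4))
cv2.imwrite("pics/w10.png",im[:,:,::-1])
meas(P[300:430,285:365],(.4717,-.1445),((.15,.16),),.06)
E
```

```text
13.1 [-0.74145419  0.21556211 -1.38144563] 0.03899031815816952
[[ 1.800e-03 -1.000e+00 -2.000e-04  4.723e-01]
 [ 0.000e+00 -2.000e-04  1.000e+00 -1.442e-01]
 [-1.000e+00 -1.800e-03  0.000e+00  1.315e-01]
 [ 0.000e+00  0.000e+00  0.000e+00  1.000e+00]]
0.15 0.16 3433 medz 0.1551 mid [ 0.4718 -0.1438  0.1536] circ [ 471.8 -143.8] 11.3
```

View pics/w10.png

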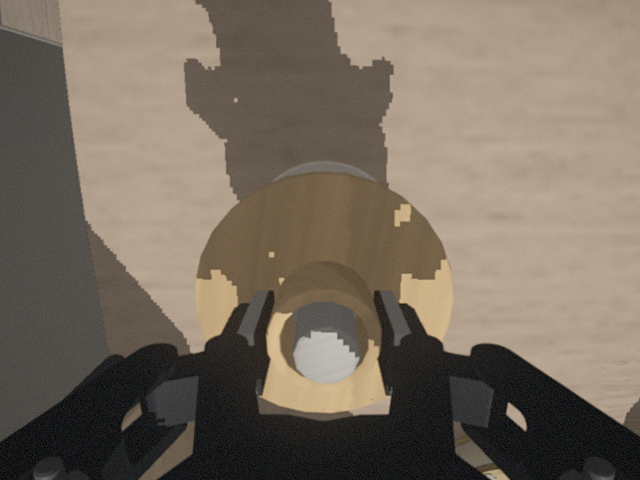

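The knob is still at z=0.155, centred in the collar at (325,350), and the load is about 1.4 N, so only the outer lid is held. I continue straight up.

>>> {"api": "step_arm", "payload": {
  "moves": [
    [[0,0,0,-0.008,0.0005,0,0],[0,0,0,-0.018,0.0005,0,0],[0,0,0,-0.03,0.0005,0,0],[0,0,0,-0.042,0.0005,0,0],[0,0,0,-0.054,0.0005,0,0],[0,0,0,-0.066,0.0005,0,0],[0,0,0,-0.076,0.0005,0,0],[0,0,0,-0.082,0.0005,0,0],[0,0,0,-0.084,0.0005,0,0],[0,0,0.001,-0.084,0.0005,0,0],[0,0,0.001,-0.084,0.0005,0,0],[0,0,0.001,-0.084,0.0005,0,0]]
  ]
}}

```text
clock: 14.3
tcp_pos: [0.4714, -0.1441, 0.2149]
orientation: [0.5, -0.5, 0.5, 0.5]
wrist_force: [-0.6, -0.1, -2.0]
finger_gap: 0.0387
```

```bash
python3 - <<'E'
from h import *
s=env.get_state();print(s["clock"],s["wrist_force"],s["finger_gap"]);print(Tw().round(4))
im,d,P=cloud("side");im2,d,P2=cloud("scene")
cv2.imwrite("pics/s11.png",cv2.hconcat([cv2.resize(im[120:280,290:450,::-1],(400,400)),cv2.resize(im2[200:400,280:480,::-1],(400,400))]))
for p in(P,P2):
    meas(p,(.472,-.144),((.092,.1),(.115,.16),(.185,.2)),.07)
    A=p.reshape(-1,3);r=np.hypot(A[:,0]-.472,A[:,1]+.144);
    for lo,hi in((.093,.1),(.19,.206)):
        B=A[np.isfinite(A[:,0])&(r<.052)&(r>.026)&(A[:,2]>lo)&(A[:,2]<hi)]
        if len(B)>20:print(lo,len(B),np.median(B[:,2]),np.linalg.lstsq(np.c_[B[:,:2]-[.472,-.144],np.ones(len(B))],B[:,2],rcond=None)[0].round(4))
E
```

```text
14.3 [-0.62593262 -0.12081547 -2.01999738] 0.038683332135697045
[[-3.000e-04 -1.000e+00 -2.000e-04  4.714e-01]
 [ 5.000e-04 -2.000e-04  1.000e+00 -1.441e-01]
 [-1.000e+00  3.000e-04  5.000e-04  2.149e-01]
 [ 0.000e+00  0.000e+00  0.000e+00  1.000e+00]]
0.092 0.1 735 medz 0.0952 mid [ 0.4714 -0.1417  0.0959] circ [ 469.8 -142.2] 51.4
0.115 0.16 204 medz 0.1393 mid [ 0.4719 -0.1412  0.1356] circ [ 471.  -141.3] 12.2
0.185 0.2 843 medz 0.1972 mid [ 0.4699 -0.1396  0.1936] circ [ 471.5 -141.2] 55.9
0.093 534 0.09515470160648928 [-0.002  -0.0012  0.0951]
0.19 538 0.19745847485587442 [-0.0059  0.0028  0.1975]
0.092 0.1 2638 medz 0.0963 mid [ 0.4705 -0.1447  0.096 ] circ [ 470.5 -144.3] 50.1
0.115 0.16 348 medz 0.1333 mid [ 0.4678 -0.1447  0.1338] circ [ 469.3 -144.9] 11.2
0.185 0.2 2136 medz 0.1988 mid [ 0.4676 -0.1452  0.1949] circ [ 468.8 -145.5] 54.3
0.093 2037 0.0962688288594542 [0.0026 0.0031 0.0962]
0.19 1802 0.19939546244882558 [-0.0074 -0.0119  0.1992]
```

View pics/s11.png

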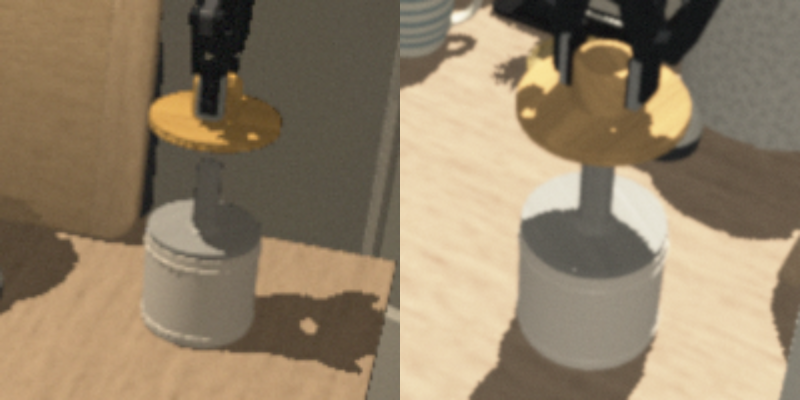

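The flange top is at z≈0.0958 against 0.096 expected, and level, so the inner lid is seated. The outer lid is level with its skirt at about 0.190, roughly 35 mm above the knob top. I let the arm settle briefly, then hand in.

>>> {"api": "step_arm", "payload": {
  "moves": [
    [[0,0,0,0,0,0,0],[0,0,0,0,0,0,0],[0,0,0,0,0,0,0],[0,0,0,0,0,0,0],[0,0,0,0,0,0,0]]
  ]
}}

```text
clock: 14.9
tcp_pos: [0.4714, -0.1441, 0.2151]
orientation: [0.5, -0.5, 0.5, 0.5]
wrist_force: [0.1, 0.3, -1.4]
finger_gap: 0.0389
```

```bash
python3 - <<'E'
from h import *
s=env.get_state();print(s["clock"],s["wrist_force"],s["finger_gap"],abs(s["qvel"]).max());print(Tw()[:3,3].round(4))
im,d=env.read_camera("scene");cv2.imwrite("pics/s12.png",im[:,:,::-1])
print(env.hand_in())
E
```

```text
14.9 [ 0.1051343   0.28808264 -1.38844578] 0.03888292031911001 0.0013882791969647597
[ 0.4714 -0.1441  0.2151]
the job is handed in; nothing more can be done
None
```

View pics/s12.png

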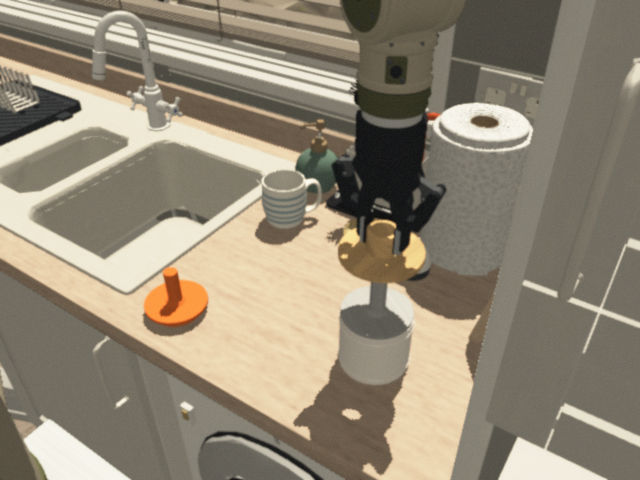

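The inner lid is seated in the tin, and the job was handed in at 14.9 s with the outer lid held in the air above it. I lifted the nested pair by the knob and lowered it until the lid met the rim with a light push (about 9 N). Only then did I let go, take the outer lid by its collar and draw it straight up.

**Last checks**
- **Inner lid:** its flange top is level at about 95–96 mm (96 mm expected). The knob top still read 155 mm, unmoved, early in the draw.
- **Outer lid:** it hangs level to within about 1°. Its skirt is about 35 mm above the knob top, and the load is about 1.4 N, so only the outer lid is held.
- **Tin and other things:** the tin stands where it was, and the mug and the orange look-alike lid are unmoved in the last picture. The gripper hides the flat tin and most of the timer in that picture. The arm never went near either.

**Disagreements:** the scene and side cameras differed by 1–2 mm, within their calibration. After I let go of the knob, the outer lid lay about 3 mm off the knob's axis. I corrected that while gripping the collar and in the first few millimetres of the lift, and the outer lid came up freely.

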